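Vent the clay canister and take off its lid

ROBOT

A 6-joint arm with a two-finger parallel gripper is mounted at the origin on the work surface. World frame = base frame: x ahead of the robot, y to its left, z up, the work surface at z = 0. Lengths are in mm, angles in degrees, forces in N, time in s.
With the tool pointing down it reaches from about 350 to 850 mm from the base axis. Payload 8.1 kg.
Tool frame: the origin (TCP) lies on the centre line of the jaws, within the pads' length; the fingertips stand 19 mm ahead of it and the grasp point (between the pads) is the TCP; z points along the fingers, y is the line along which they close (so a half turn about z gives the same grasp; the last joint's range is limited). The gripper opens to 85 mm and grips with 20 to 120 N. Pads are 22 mm wide; open, the fingers measure 114 mm over their backs; the gripper's body (76 mm by 85 mm) begins 54 mm behind the grasp point. The pads swing forward as they close: fully open they stand 13 mm farther back than shut.
Start: joints at [67.013, 7.471, 85.268, -0, 87.261, -4.893], TCP at [186.325, 570.341, 216.392] pointing down, gripper open.
Joint ranges: [-169.43, 169.43], [-51.17, 129.36], [1.28, 143.12], [-76.62, 256.62], [0, 156.53], [-152.29, 152.29]. Speed limits (degrees/s): [136.94, 136.94, 159.86, 180, 180, 180].

INTERFACE

Orientations are given as [roll, pitch, yaw] about the fixed x, y, z axes, in that order (R = Rz(yaw) Ry(pitch) Rx(roll)).
In Python, from bench import r gives the robot as it stands. The module is installed in compiled form; this text tells all that it offers.
- The arm moves only by the tool servo_tool, never from a script. Its arguments are lists of equal length, an entry for each row: "fingers": the finger opening in m, from 0 to 0.0854; "linear": the shift along the tool's x, y, z in m, a list of three; "rotation": the turn, a rotation vector about the tool's x, y, z in degrees, a list of three. A call has 1 to 10 rows; each row is the pose to reach, as a shift and turn from the pose commanded when the call began, along the tool's axes at that moment; what a row does not reach only later rows make up. A row lasts 1/10 s, in which the tool goes at most 50 mm and 8.59 degrees, less where a joint would pass 70% of its speed; a pose out of reach is approached as far as the arm can. A call with a gripper value outside its range is refused whole. The fingers move at their own pace and stop on an object; "force" is the grip in N (left out, the last holds). Time passes only in rows, so rows that repeat a pose let the fingers close. It gives the time, the measured TCP pose, the force, the opening and the grip force at its end, in the units of the state.
- r.sense(): the state, without advancing time (a new reading comes with each control period).
- r.snapshot(name): name is "scene" or "top" or "wrist"; returns a dict with "frame" (420x560x3 uint8, red, green, blue), "fx", "fy", "cx", "cy" (pixels), "camera_from_world" (4x4, takes a point from world to camera coordinates). Camera axes: x right, y up, looking along -z (the intrinsics and any distortion apply to the point x, -y, -z); pixel columns grow to the right and rows downward; lengths in mm; the calibration is good to about 2 mm. A picture is of the moment at which its call begins. There is no depth.
- r.hand_in(): hands the job in; it is judged then, once.
The state is a dict: "time": time; "joint_pos": joint angles; "qd": joint speeds; "joint_efforts": joint torques, N m; "tool_pos": TCP position; "tcp_rot": TCP orientation; "ft_force": force on the tool from outside, world axes, zero at the start; "wrist_torque": the same for the moment, N m; "finger_gap": finger opening in mm; "grip_force": force on a finger pad.
Only numpy, scipy, OpenCV 4.12 (cv2) and the standard library are available. Lean on these libraries where they do the work, as an engineer would, in place of code of your own. Each camera call takes 0.05 s, during which the arm holds its last target. There are 200 camera calls.

TASK

The big square canister keeps modelling clay moist under vacuum, so its lid is sucked down. Turn the lever of the vent tap on the lid a quarter turn anticlockwise (seen from above) to let the air in, then lift the lid off by its knob and lay it right way up on the middle of the wooden board; set it down, do not drop it.

Things in the scene. Friction and masses are not known exactly. Their poses are not given: they have to be found in the camera images.
- pot: Big square canister: white pot 160 x 160 mm, 100 mm high, fixed. Origin: centre of its underside, z up. The lid's plate rests on its rim, the lid's axes along the pot's. While the tap is shut, vacuum holds the lid down; it comes free once the tap is well open (past 40 degrees; open it by at least 60). Not meant: the smaller square tub with a knob but no tap.
- lid_knob (a point): Middle of the black upright round knob (32 mm across, 40 high) at the lid's centre, 20 mm above the plate's top, 44 above the lid's lowest edge, 130 above the pot's underside. Axes: the lid's. Lid: loose grey plate 170 x 170 x 10 mm, 0.35 to 0.6 kg, with a rim reaching 14 mm down into the pot, 2.5 mm play: lift straight up 40 mm first.
- vent_tap (a joint): Steel lever tap on the lid, vertical axis 50 mm from the knob's towards the lid's -x. 0 = shut, lever along the lid's +y; grows anticlockwise from above to its stop, 1.57 rad = open, lever along -x. Lever: bar reaching 62 mm from the axis, 10 mm thick, 16 to 38 mm above the plate's top; hub 20 mm across. Push or grip it, 1 to 2 N; it stays where left.
- board: Bare wooden board, 240 x 240 mm, 8 mm thick, fixed flat on the table beside the canister, to its left or right. Origin at the centre of its underside, z up.

How it is judged:
By the outcome, as a careful person would: the job done as asked, in the order asked, and still so for the second after the job is handed in, with the robot touching nothing.
It also fails if it takes over 54 s, if anything falls off the work surface, if the arm or the gripper's body presses on something with over 40 N, if the wrist force passes 120 N, or if a joint passes its speed limit or range.

## Working session

There is one attempt and no reset: what is moved stays moved. The work goes in short steps, Python scripts to look and compute and a tool call to move; the robot and the scene stay as the last step left them, time stands still between calls to the robot, and variables do not carry over. Pictures are saved under pics/ and viewed, at most 10 in all, crops included, and the job is handed in when it is done.

Besides the shell and the picture viewer there is one more tool, called after "Request:" by a JSON object that holds its "op" and its "data". servo_tool: Moves the arm, as the interface text tells. Its arguments: {"type":"object","properties":{"fingers":{"type":"array","items":{"type":"number"}},"linear":{"type":"array","items":{"type":"array","items":{"type":"number"}}},"rotation":{"type":"array","items":{"type":"array","items":{"type":"number"}}},"force":{"type":"number"}},"required":["fingers","linear","rotation"]}

```bash
mkdir -p pics; python3 - <<'E'
from bench import r
import cv2
s=r.sense();print(s)
for n in("top","scene"):
    d=r.snapshot(n);cv2.imwrite(f"pics/{n}0.png",d["frame"][:,:,::-1]);print({k:v for k,v in d.items() if k!="frame"})
E
```

```text
{'time': 0.0, 'joint_pos': array([ 6.70113479e+01,  7.51566948e+00,  8.53290674e+01, -5.18860583e-04,
        8.72602555e+01, -4.89304667e+00]), 'qd': array([0.0508027 , 0.04681404, 0.09309003, 0.0815282 , 0.00657784,
       0.02400415]), 'joint_efforts': array([-1.86152094e-03, -5.69387555e+01, -5.00555241e+01, -1.54666877e-04,
        1.44184215e-02,  3.43050226e-05]), 'tool_pos': array([186.12164428, 569.80546047, 215.34061984]), 'tcp_rot': array([-1.79895346e+02, -8.43910117e-03,  1.61904412e+02]), 'ft_force': array([-0.04570825,  0.42901638,  0.18772495]), 'wrist_torque': array([ 0.01373971, -0.01803487, -0.04494002]), 'grip_force': 0.0, 'finger_gap': 85.52488464287283}
{'fx': 403.99901306956616, 'fy': 403.99901306956616, 'cx': 270.76882376088656, 'cy': 217.38779263550285, 'camera_from_world': array([[-2.30422097e-02, -9.99280001e-01,  3.01419321e-02,
        -1.52706956e+01],
       [ 9.94483214e-01, -1.98245810e-02,  1.03005455e-01,
        -5.90028189e+02],
       [-1.02333740e-01,  3.23491188e-02,  9.94223989e-01,
        -8.04866872e+02],
       [ 0.00000000e+00,  0.00000000e+00,  0.00000000e+00,
         1.00000000e+00]])}
{'fx': 381.77115563338754, 'fy': 381.77115563338754, 'cx': 277.2642078289869, 'cy': 205.96972280713243, 'camera_from_world': array([[-1.81057670e-01,  9.83430224e-01, -9.11672071e-03,
         9.70673506e+01],
       [-7.56646370e-01, -1.33371157e-01,  6.40076874e-01,
         3.58001422e+02],
       [ 6.28255036e-01,  1.22788961e-01,  7.68256780e-01,
        -1.22343194e+03],
       [ 0.00000000e+00,  0.00000000e+00,  0.00000000e+00,
         1.00000000e+00]])}
```

View pics/top0.png

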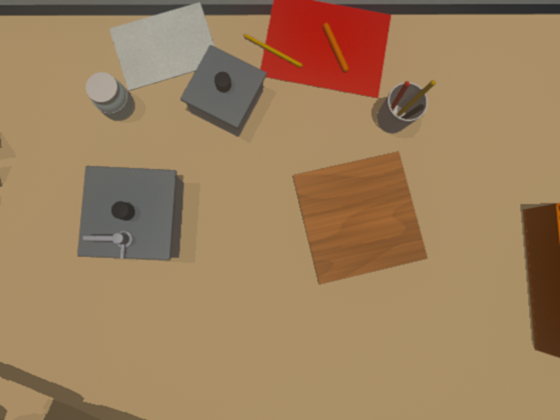

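View pics/scene0.png

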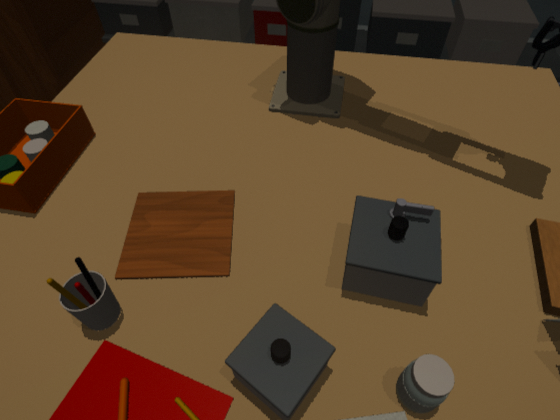

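```bash
python3 - <<'E'
import cv2,numpy as np
a=cv2.imread("pics/top0.png")
c=cv2.resize(a[150:275,65:190],None,fx=4.6,fy=4.6,interpolation=cv2.INTER_CUBIC)
c=cv2.convertScaleAbs(c,alpha=1.6,beta=20)
cv2.imwrite("pics/crop.png",c)
E
```

```text
(no output)
```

View pics/crop.png

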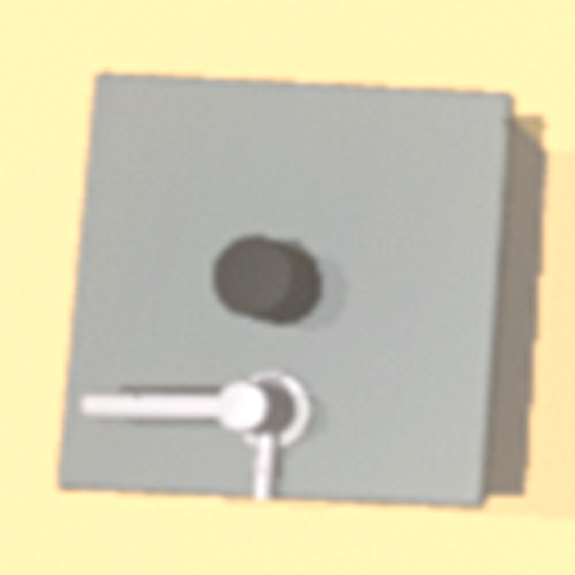

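```bash
cat > h.py <<'E'
import numpy as np, cv2
from scipy.optimize import least_squares
def proj(d,P):
    P=np.c_[np.atleast_2d(P),np.ones(len(np.atleast_2d(P)))]@d["camera_from_world"].T
    return np.c_[d["cx"]+d["fx"]*P[:,0]/-P[:,2], d["cy"]-d["fy"]*P[:,1]/-P[:,2]]
def back(d,uv,z):
    M=d["camera_from_world"];R,t=M[:3,:3],M[:3,3];c=-R.T@t
    v=R.T@np.array([(uv[0]-d["cx"])/d["fx"],-(uv[1]-d["cy"])/d["fy"],-1]);return c+v*(z-c[2])/v[2]
def sq(s): return np.array([[1,1],[1,-1],[-1,-1],[-1,1]])*s/2
def fitsq(d,uv,s,z,yaw0=0):
    def P(p):
        c,n=np.cos(p[2]),np.sin(p[2]);return np.c_[sq(s)@np.array([[c,n],[-n,c]])+p[:2],np.full(4,z)]
    i=back(d,np.mean(uv,0),z)
    f=least_squares(lambda p:(proj(d,P(p))-uv).ravel(),[i[0],i[1],yaw0],x_scale=[1,1,.01]);return f.x[0],f.x[1],np.degrees(f.x[2]),f.fun.round(1)
E
python3 - <<'E'
from h import *
from bench import r
d=r.snapshot("top");s=r.snapshot("scene")
lc=np.array([[97,73],[513,95],[484,506],[60,488]])/4.6+[65,150]-.4
print("lid",fitsq(d,lc,170,110))
g=cv2.cvtColor(d["frame"],cv2.COLOR_RGB2GRAY)
b=np.array([[293,175],[400,153],[426,257],[320,283]],np.float32)
b=cv2.cornerSubPix(g,b.reshape(-1,1,2),(5,5),(-1,-1),(3,50,.01)).reshape(-1,2);print(b)
print("board",fitsq(d,b,240,8,.2))
for n,(u,v),z in(("knobtop",(256,275),150),("levertip",(82,406),148),("hubtop",(243,406),150)):print(n,back(d,np.array([u,v])/4.6+[65,150]-.4,z))
bs=np.array([[121,275],[135,192],[236,191],[233,274]],np.float32)
for u in ((121,275),(135,192),(236,191),(233,274)):print(back(s,u,8))
for u in b:print(back(d,u,8))
for u in ((357,200),(439,210),(440,276),(346,263)):print("lid s",back(s,u,110))
print(back(s,(400,222),150))
E
```

```text
lid (np.float64(596.363813952402), np.float64(240.0055099667396), np.float64(-3.8134887120613534), array([-0.3, -0.5,  0.6, -0.8,  0.6,  0.7, -0.8,  0.5]))
[[291.4886  175.15025]
 [398.0022  150.58864]
 [427.1219  257.92334]
 [318.29065 284.32397]]
board (np.float64(590.708706513068), np.float64(-217.44900808909583), np.float64(12.022541728656492), array([-0.1, -0.3, -0. , -0.1,  0.2,  0.1,  0. ,  0.3]))
knobtop [596.67318531 239.83739248 150.        ]
levertip [548.17965328 304.95909572 148.        ]
hubtop [546.76468513 243.9610807  150.        ]
[ 723.48368932 -298.13156807    8.        ]
[ 498.60496343 -366.43880084    8.        ]
[ 451.86576782 -119.63843214    8.        ]
[679.86757707 -67.59564231   8.        ]
[682.34545939 -75.38384684   8.        ]
[ 732.92842755 -309.89499943    8.        ]
[ 498.5841226 -359.4391351    8.       ]
[ 448.88381289 -125.08196546    8.        ]
lid s [520.53562632 166.24400495 110.        ]
lid s [518.70370751 330.57551092 110.        ]
lid s [673.83978187 319.53635671 110.        ]
lid s [676.27372897 154.08774559 110.        ]
[596.33557117 242.54263656 150.        ]
```

```bash
cat >> h.py <<'E'
from scipy.spatial.transform import Rotation as Ro
def go(s,xyz,yaw=None):
    R=Ro.from_euler("xyz",s["tcp_rot"],degrees=True)
    print("lin m",(R.inv().apply(np.array(xyz)-s["tool_pos"])/1000).round(4))
    if yaw is not None: print("rot",(R.inv()*Ro.from_euler("xyz",[180,0,yaw],degrees=True)).as_rotvec(degrees=True).round(2))
def lid(x,y,o=(596.4,240.2),yaw=-3.3):
    a=np.radians(yaw);return o+np.array([x*np.cos(a)-y*np.sin(a),x*np.sin(a)+y*np.cos(a)])
E
python3 - <<'E'
from h import *
from bench import r
s=r.sense();p=lid(-50+35,42);print(p);go(s,[*p,216],176.7)
E
```

```text
[583.84256188 282.9938167 ]
lin m [-4.671e-01 -1.493e-01 -1.000e-04]
rot [-7.000e-02 -1.000e-02 -1.479e+01]
```

Request:
{"op": "servo_tool", "data": {"fingers": [0,0,0,0,0,0,0,0,0,0], "linear": [[-0.02,-0.007,0],[-0.06,-0.02,0],[-0.1,-0.032,0],[-0.14,-0.045,0],[-0.18,-0.058,0],[-0.22,-0.07,0],[-0.26,-0.083,0],[-0.3,-0.096,0],[-0.34,-0.109,0],[-0.38,-0.121,0]], "rotation": [[0,0,-1],[0,0,-3],[0,0,-5],[0,0,-7],[0,0,-9],[0,0,-11],[0,0,-13],[0,0,-14.8],[0,0,-14.8],[0,0,-14.8]], "force": 60}}

```text
time: 1.2
tool_pos: [511.1, 336.0, 216.2]
tcp_rot: [-180.0, -0.0, 176.7]
ft_force: [0.2, 0.1, 0.6]
finger_gap: 0.1
grip_force: 0.0
```

```bash
python3 - <<'E'
from h import *
from bench import r
s=r.sense();print(s["tool_pos"],s["tcp_rot"],s["finger_gap"]);p=lid(-50+35,42);go(s,[*p,216],176.7)
E
```

```text
[511.08553218 335.95882641 216.22628   ] [-1.79993724e+02 -1.38467228e-02  1.76704109e+02] 0.0901441907043728
lin m [-0.0757 -0.0487  0.0002]
rot [-0.01 -0.01  0.  ]
```

Request:
{"op": "servo_tool", "data": {"fingers": [0,0,0,0,0,0,0,0,0], "linear": [[-0.025,-0.016,0],[-0.05,-0.032,0],[-0.07,-0.045,0],[-0.076,-0.049,0.005],[-0.076,-0.049,0.02],[-0.076,-0.049,0.04],[-0.076,-0.049,0.058],[-0.076,-0.049,0.065],[-0.076,-0.049,0.065]], "rotation": [[0,0,0],[0,0,0],[0,0,0],[0,0,0],[0,0,0],[0,0,0],[0,0,0],[0,0,0],[0,0,0]]}}

```text
time: 2.1
tool_pos: [580.9, 284.4, 149.0]
tcp_rot: [-179.9, -0.2, 176.8]
ft_force: [-0.5, 0.5, 0.4]
finger_gap: 0.2
grip_force: 0.0
```

```bash
python3 - <<'E'
from h import *
from bench import r
s=r.sense();print(s["tool_pos"],s["tcp_rot"],s["ft_force"])
d=r.snapshot("scene");a=d["frame"][150:320,310:470,::-1]
cv2.imwrite("pics/s1.png",cv2.convertScaleAbs(cv2.resize(a,None,fx=3.5,fy=3.5,interpolation=cv2.INTER_CUBIC),alpha=1.5,beta=20))
E
```

```text
[580.90487266 284.36714262 148.95116749] [-179.91558222   -0.21090564  176.77300845] [-0.52359045  0.54485359  0.37195063]
```

View pics/s1.png

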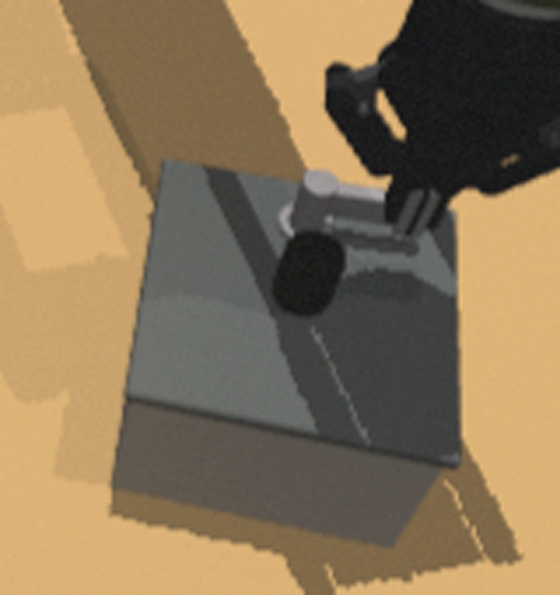

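Request:
{"op": "servo_tool", "data": {"fingers": [0,0,0,0,0,0,0,0,0,0], "linear": [[0.008,0.002,0],[0.016,0.004,0],[0.025,0.005,0],[0.034,0.005,0],[0.043,0.003,0],[0.051,0.001,0],[0.058,-0.003,0],[0.065,-0.007,0],[0.07,-0.012,0],[0.073,-0.016,0]], "rotation": [[0,0,0],[0,0,0],[0,0,0],[0,0,0],[0,0,0],[0,0,0],[0,0,0],[0,0,0],[0,0,0],[0,0,0]]}}

```text
time: 3.15
tool_pos: [508.8, 271.7, 151.4]
tcp_rot: [-180.0, 0.0, 176.7]
ft_force: [-0.2, -0.2, -0.0]
finger_gap: 0.1
grip_force: 0.0
```

Request:
{"op": "servo_tool", "data": {"fingers": [0,0,0], "linear": [[0.002,-0.003,0],[0.003,-0.005,0],[0.003,-0.005,0]], "rotation": [[0,0,0],[0,0,0],[0,0,0]]}}

```text
time: 3.45
tool_pos: [506.0, 267.1, 151.4]
tcp_rot: [-180.0, 0.0, 176.7]
ft_force: [-0.4, -0.7, 1.0]
finger_gap: -0.3
grip_force: 0.0
```

```bash
python3 - <<'E'
from h import *
from bench import r
s=r.sense();print(s["tool_pos"],s["tcp_rot"],s["ft_force"])
d=r.snapshot("scene");a=d["frame"][150:320,310:470,::-1]
cv2.imwrite("pics/s2.png",cv2.convertScaleAbs(cv2.resize(a,None,fx=3.5,fy=3.5,interpolation=cv2.INTER_CUBIC),alpha=1.5,beta=20))
E
```

```text
[506.02707769 267.12303499 151.42367191] [-1.79998910e+02  6.60002515e-03  1.76683353e+02] [-0.36825759 -0.74881442  0.98810473]
```

View pics/s2.png

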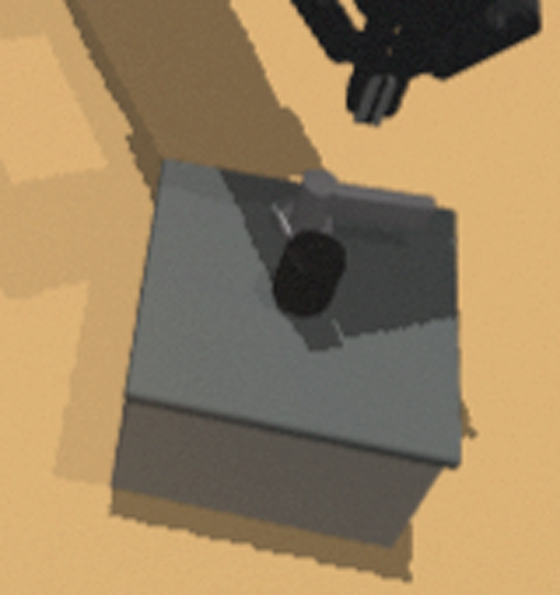

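```bash
python3 - <<'E'
from h import *
from bench import r
d=r.snapshot("scene");t=r.snapshot("top")
for z in(132,140,151,170):print(z,proj(d,[506,267,z]),proj(t,[506,267,z]))
print("hub top/tip scene",back(d,np.array((320,180))/3.5+[310,150],148),back(d,np.array((435,197))/3.5+[310,150],148))
print(proj(d,[[*lid(-50,0),150],[*lid(-50,62),148],[*lid(-50,62),126]]))
a=t["frame"][150:310,50:210,::-1]
cv2.imwrite("pics/t2.png",cv2.convertScaleAbs(cv2.resize(a,None,fx=3.5,fy=3.5,interpolation=cv2.INTER_CUBIC),alpha=1.5,beta=20))
E
```

```text
132 [[409.32776394 194.08192895]] [[107.45018872 261.64230419]]
140 [[410.35211264 191.43166591]] [[105.75499762 261.66921989]]
151 [[411.78776036 187.71726271]] [[103.3610175  261.70723073]]
170 [[414.34452546 181.10223013]] [[ 99.04431652 261.77576991]]
hub top/tip scene [543.23595734 246.79393297 148.        ] [544.82876009 308.11750839 148.        ]
[[399.74284097 201.76304516]
 [432.79123693 208.14300028]
 [429.35921146 215.32316679]]
```

View pics/t2.png

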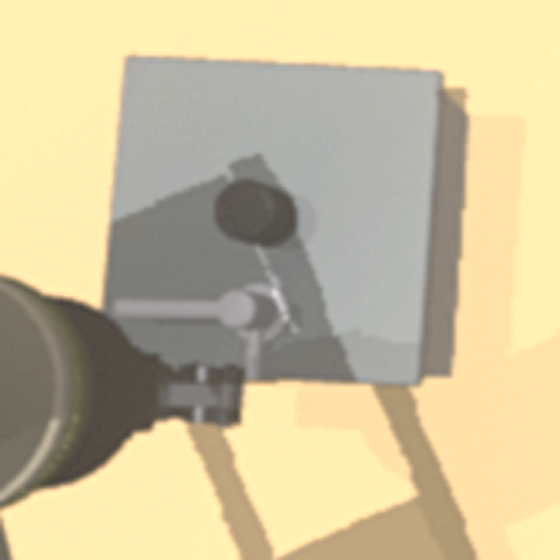

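```bash
python3 - <<'E'
from h import *
from bench import r
d=r.snapshot("scene");t=r.snapshot("top")
T=np.array((232,395))/3.5+[50,150];S=np.array((372,118))/3.5+[310,150]
def tri(T,S):
    f=least_squares(lambda p:np.r_[proj(t,p)[0]-T,proj(d,p)[0]-S],[500,260,140]);return f.x.round(1),f.fun.round(1)
print(tri(T,S))
# knob top & hub top, lever tip, lid corners
A=lambda u:np.array(u)/3.5+[50,150];B=lambda u:np.array(u)/3.5+[310,150]
print("knob",tri(A((240,208)),B((318,246))));print("hub",tri(A((238,307)),B((320,180))));print("tip",tri(A((117,307)),B((435,200))))
print("c",tri(A((127,57)),B((460,465))),tri(A((440,73)),B((128,400))),tri(A((418,383)),B((162,160))))
s=r.sense();print(s["tool_pos"],s["joint_pos"])
E
```

```text
(array([502.9, 257.6, 153.1]), array([-7.9,  0.6, -9.2,  1.5]))
knob (array([596. , 242.1, 154.4]), array([-0.5,  0. , -0.5,  0.1]))
hub (array([546.8, 244.1, 151.2]), array([-0.9,  0.1, -1. ,  0.2]))
tip (array([548.3, 305.3, 148.2]), array([-1.2,  0.1, -1.4,  0.3]))
c (array([685.3, 320.9, 105.6]), array([-0.9,  0. , -0.8,  0.2])) (array([674.4, 154.5, 102.3]), array([-0.8,  0.1, -0.8,  0.1])) (array([507.4, 163.6, 108.1]), array([-0.3,  0. , -0.4,  0. ]))
[506.05155388 267.51078579 151.33021973] [ 2.27296606e+01  5.46764265e+00  9.42890157e+01  8.28492058e-04
  8.02453896e+01 -6.39760472e+01]
```

```bash
python3 - <<'E'
from h import *
from bench import r
o=[]
for n,(x0,y0) in(("scene",(340,100)),("top",(40,190))):
    d=r.snapshot(n);a=d["frame"][y0:y0+130,x0:x0+130,::-1]
    a=cv2.convertScaleAbs(cv2.resize(a,None,fx=3,fy=3,interpolation=cv2.INTER_CUBIC),alpha=2,beta=30)
    for z,c in((132,(0,0,255)),(151,(0,255,0)),(205,(255,0,0))):
        u=((proj(d,[506,267.4,z])[0]-[x0,y0])*3).astype(int);cv2.circle(a,tuple(map(int,u)),4,c,-1)
    o.append(a)
d=r.snapshot("wrist");print(d["camera_from_world"].round(3),d["fx"])
w=cv2.resize(d["frame"][:,:,::-1],None,fx=.5,fy=.5)
w=cv2.copyMakeBorder(w,0,0,0,780-280,0)
cv2.imwrite("pics/c3.png",np.vstack([np.hstack(o),w])[:600])
E
```

```text
[[ 5.60000e-02  9.98000e-01  1.00000e-03 -2.96885e+02]
 [-9.44000e-01  5.30000e-02 -3.26000e-01  4.85093e+02]
 [-3.26000e-01  1.70000e-02  9.45000e-01 -1.59519e+02]
 [ 0.00000e+00  0.00000e+00  0.00000e+00  1.00000e+00]] 326.15464169705024
```

View pics/c3.png

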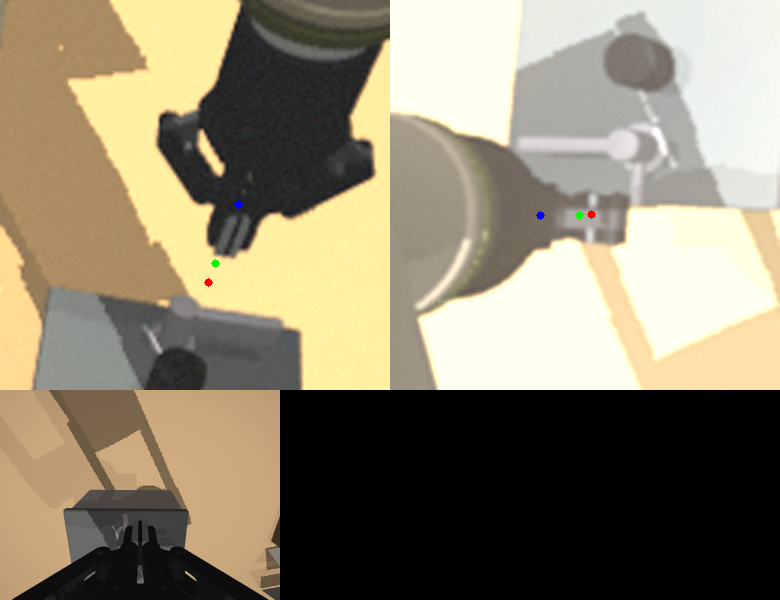

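```bash
python3 - <<'E'
from h import *
from bench import r
d=r.snapshot("scene");w=r.snapshot("wrist");t=r.snapshot("top")
s=r.sense();print(s["tool_pos"],s["joint_pos"].round(1))
for z in(113,132,151,158,165):print(z,proj(w,[506,267.4,z])[0].round(),proj(d,[506,267.4,z])[0].round(),proj(t,[506,267.4,z])[0].round(), "s1",proj(d,[582,284.4,z])[0].round())
M=w["camera_from_world"];print("cam",-M[:3,:3].T@M[:3,3])
print("lid in wrist",proj(w,[[*lid(85,85),110],[*lid(85,-85),110],[*lid(-85,-85),110],[*lid(0,0),150]]).round())
a=cv2.convertScaleAbs(w["frame"][150:420,130:430,::-1],alpha=2.2,beta=30)
b=cv2.convertScaleAbs(cv2.resize(d["frame"][120:220,370:450,::-1],None,fx=5,fy=5,interpolation=cv2.INTER_CUBIC),alpha=2.2,beta=30)
cv2.imwrite("pics/c4.png",np.hstack([np.pad(a,((0,230),(0,0),(0,0))),b]))
E
```

```text
[505.9277794  267.47633741 151.35335124] [ 22.7   5.4  94.3  -0.   80.2 -64. ]
113 [278. 234.] [407. 200.] [111. 262.] s1 [417. 231.]
132 [277. 246.] [410. 194.] [107. 262.] s1 [420. 225.]
151 [277. 261.] [412. 188.] [103. 262.] s1 [423. 219.]
158 [277. 268.] [413. 185.] [102. 262.] s1 [424. 216.]
165 [277. 275.] [414. 183.] [100. 262.] s1 [425. 214.]
cam [422.30583692 273.47517456 309.40616474]
lid in wrist [[353. 427.]
 [150. 427.]
 [117. 241.]
 [243. 389.]]
```

View pics/c4.png

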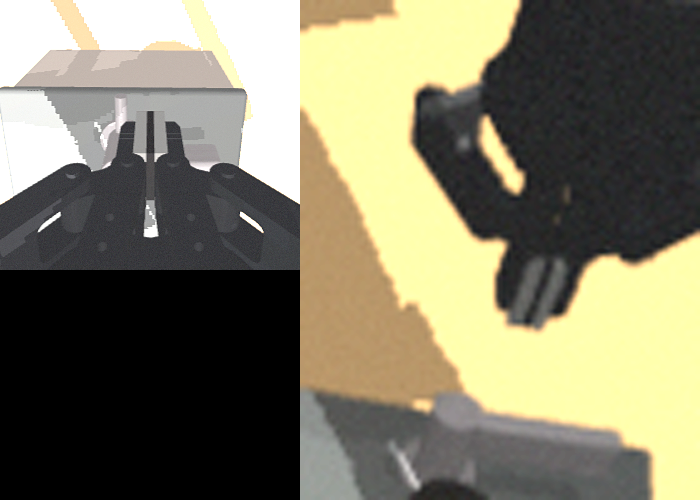

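```bash
python3 - <<'E'
from h import *
from bench import r
d=r.snapshot("scene");w=r.snapshot("wrist");t=r.snapshot("top")
def tri(ob):
    f=least_squares(lambda p:np.concatenate([proj(c,p)[0]-u for c,u in ob]),[500,260,140]);return f.x.round(1),f.fun.round(1)
print("ws",tri([(w,(280,262)),(d,(415,185))]))
print("wst",tri([(w,(280,262)),(d,(415,185)),(t,(107,262))]))
print("corner L wts",tri([(w,(130,240)),(d,np.array((162,160))/3.5+[310,150]),(t,np.array((418,383))/3.5+[50,150])]))
print("corner L wt",tri([(w,(130,240)),(t,np.array((418,383))/3.5+[50,150])]))
print("corner L ws",tri([(w,(130,240)),(d,np.array((162,160))/3.5+[310,150])]))
for x in(495,506,517):print(x,[ (z,proj(w,[x,267.4,z])[0].round()[1]) for z in(125,132,140,150)])
E
```

```text
ws (array([503.2, 269.3, 157.3]), array([ 0.4,  0.1, -1.3, -0.3]))
wst (array([505.2, 268.4, 153. ]), array([-1. , -0.2, -2.2,  1.8, -4.9,  0.2]))
corner L wts (array([508. , 165.8, 105.2]), array([-0.6, -0.3,  0.4,  1.3, -1.1, -0.2]))
corner L wt (array([508.9, 165. , 103. ]), array([-0.2, -0.3, -0.4, -0.8]))
corner L ws (array([507.6, 166.7, 106.6]), array([-0.4, -0.1,  1. ,  0.8]))
495 [(125, np.float64(225.0)), (132, np.float64(229.0)), (140, np.float64(235.0)), (150, np.float64(242.0))]
506 [(125, np.float64(241.0)), (132, np.float64(246.0)), (140, np.float64(252.0)), (150, np.float64(261.0))]
517 [(125, np.float64(257.0)), (132, np.float64(263.0)), (140, np.float64(269.0)), (150, np.float64(278.0))]
```

Request:
{"op": "servo_tool", "data": {"fingers": [0,0,0,0,0,0,0,0,0], "linear": [[0,0,-0.02],[-0.02,0.006,-0.02],[-0.05,0.014,-0.02],[-0.076,0.021,-0.02],[-0.076,0.021,-0.01],[-0.076,0.021,0],[-0.076,0.021,0.003],[-0.076,0.021,0.005],[-0.076,0.021,0.005]], "rotation": [[0,0,0],[0,0,0],[0,0,0],[0,0,0],[0,0,0],[0,0,0],[0,0,0],[0,0,0],[0,0,0]]}}

```text
time: 5.05
tool_pos: [582.3, 284.0, 146.3]
tcp_rot: [-180.0, -0.0, 176.7]
ft_force: [-0.1, -0.1, -0.5]
finger_gap: -0.1
grip_force: 0.0
```

Request:
{"op": "servo_tool", "data": {"fingers": [0,0,0,0], "linear": [[0,0,0.002],[0,0,0.004],[0,0,0.005],[0,0,0.005]], "rotation": [[0,0,0],[0,0,0],[0,0,0],[0,0,0]]}}

```text
time: 5.45
tool_pos: [582.9, 284.0, 141.3]
tcp_rot: [-180.0, -0.0, 176.7]
ft_force: [0.0, 0.5, 0.8]
finger_gap: 0.1
grip_force: 0.0
```

Request:
{"op": "servo_tool", "data": {"fingers": [0,0,0,0], "linear": [[0,0,0.002],[0,0,0.004],[0,0,0.005],[0,0,0.005]], "rotation": [[0,0,0],[0,0,0],[0,0,0],[0,0,0]]}}

```text
time: 5.85
tool_pos: [582.8, 283.9, 136.0]
tcp_rot: [-180.0, -0.0, 176.7]
ft_force: [-0.2, -0.4, -0.8]
finger_gap: 0.0
grip_force: 0.0
```

```bash
python3 - <<'E'
from h import *
from bench import r
s=r.sense();print(s["tool_pos"],s["ft_force"],s["time"])
d=r.snapshot("scene");w=r.snapshot("wrist")
a=cv2.convertScaleAbs(w["frame"][:,80:500,::-1],alpha=2.2,beta=30)
b=cv2.convertScaleAbs(cv2.resize(d["frame"][140:245,370:460,::-1],None,fx=4,fy=4,interpolation=cv2.INTER_CUBIC),alpha=2.2,beta=30)
x,y,_=s["tool_pos"]
for z in(s["tool_pos"][2],s["tool_pos"][2]-19):
  u=((proj(d,[x,y,z])[0]-[370,140])*4);cv2.circle(b,(int(u[0]),int(u[1])),3,(0,0,255),-1)
cv2.imwrite("pics/c5.png",np.hstack([a,b]))
E
```

```text
[582.83610054 283.924346   136.02174296] [-0.24242992 -0.44570561 -0.82849635] 5.85
```

View pics/c5.png

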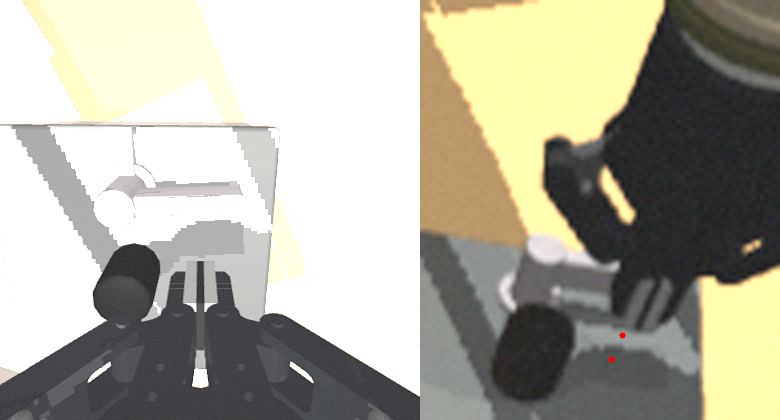

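Request:
{"op": "servo_tool", "data": {"fingers": [0,0,0,0,0], "linear": [[0,0,0.002],[0,0,0.004],[0,0,0.006],[0,0,0.007],[0,0,0.007]], "rotation": [[0,0,0],[0,0,0],[0,0,0],[0,0,0],[0,0,0]]}}

```text
time: 6.45
tool_pos: [582.8, 284.0, 129.1]
tcp_rot: [-180.0, -0.0, 176.7]
ft_force: [-0.2, 0.4, 0.1]
finger_gap: -0.0
grip_force: 0.0
```

Request:
{"op": "servo_tool", "data": {"fingers": [0,0,0,0], "linear": [[0,0,0.001],[0,0,0.002],[0,0,0.003],[0,0,0.003]], "rotation": [[0,0,0],[0,0,0],[0,0,0],[0,0,0]]}}

```text
time: 6.85
tool_pos: [582.9, 284.0, 126.2]
tcp_rot: [-180.0, -0.0, 176.7]
ft_force: [0.2, 0.2, 0.1]
finger_gap: -0.4
grip_force: 0.0
```

Request:
{"op": "servo_tool", "data": {"fingers": [0,0,0,0], "linear": [[0,0,0.002],[0,0,0.004],[0,0,0.005],[0,0,0.005]], "rotation": [[0,0,0],[0,0,0],[0,0,0],[0,0,0]]}}

```text
time: 7.25
tool_pos: [582.8, 283.9, 121.0]
tcp_rot: [-180.0, -0.0, 176.7]
ft_force: [0.1, -0.3, -0.6]
finger_gap: 0.1
grip_force: 0.0
```

```bash
python3 - <<'E'
from h import *
from bench import r
s=r.sense();d=r.snapshot("scene");print(s["tool_pos"],s["ft_force"])
# dark fingertip: brightest-contrast scan below gripper; print gray columns near tip
g=cv2.cvtColor(d["frame"],cv2.COLOR_RGB2GRAY)
print("tip(x=583,594)",[(z,proj(d,[583,284,z])[0].round(1),proj(d,[594,284,z])[0].round(1)) for z in(107,120,130,140)])
print(g[205:245,412:436:1])
E
```

```text
[582.82074721 283.93927871 121.01538051] [ 0.0813231  -0.32034781 -0.6193438 ]
tip(x=583,594) [(107, array([416.5, 233.1]), array([416.7, 237.6])), (120, array([418.3, 229.1]), array([418.6, 233.7])), (130, array([419.7, 225.9]), array([420.1, 230.6])), (140, array([421.2, 222.7]), array([421.6, 227.4]))]
[[ 8  6  8  2  4  5  7  8  4  2  3  4  5  4  4  5  4  5  4  6  4  4  3  2]
 [ 3  6  3  4  4  2  6  6  6  6  3  6  4  5  5  8  4  5  7  5  6  3  6  3]
 [ 8  6  4  3  4  6  4  6  5  5  5  3  5  6  5  6  6  4  5  8  4  6  1  4]
 [ 4  4  8  9  3  4  6  4  3  5  3  5  5  3  0  3  3  3  5  6  6  7  3  5]
 [ 7  5  6  6  5  3  4  6  7  5  3  6  5  5  4  6  4  6  6  1  5  5  4  4]
 [10  5  7  9 12  9  3  4  4  3  7  5  6  5  3  4  2  3  2  4  5  3  6  6]
 [22 17 18 24 23 13  4  7  4  5  6  5  4  4  3  4  5  2  6  6  4  3  5  6]
 [33 32 27 31 28 13  8  6  7  5  6  6  5  5  4  3  6  5  6  4  4  5  4  6]
 [48 48 45 40 27  4  5  3  5  7  5  6  5  3  6  6  6  4  4  7  3  3  4  5]
 [55 57 55 47 20  6  4  7  5  4  6  3  3  6  5  8 15  7  5  4  4  5  5  5]
 [51 55 53 41 11  5  5  7  7  8 16 25 26 23
[... 1507 characters left out ...]
26 25 25 26 25 26 31 29]
 [30 29 30 31 30 29 27 26 25 27 28 27 27 23 24 25 24 24 24 24 23 27 29 29]
 [30 30 29 30 29 30 29 27 27 32 30 30 29 27 27 27 28 25 23 24 25 27 29 31]
 [31 29 29 29 30 31 30 30 30 28 30 29 31 30 30 30 29 28 28 26 27 26 30 29]
 [29 30 30 30 30 28 30 31 29 31 30 30 30 29 29 28 30 28 32 29 29 30 30 30]
 [30 31 31 30 30 31 30 29 29 29 29 29 31 30 30 30 31 30 31 31 31 31 31 29]
 [29 29 30 29 29 32 32 29 31 30 30 31 30 29 28 30 29 31 29 31 30 29 28 31]
 [30 31 29 31 30 29 28 30 29 30 29 29 31 30 32 30 28 28 30 30 30 31 30 29]
 [29 32 29 31 29 29 29 29 30 30 29 30 31 30 29 29 30 28 29 29 29 30 29 29]
 [32 30 31 30 31 30 29 30 30 29 29 29 30 30 31 29 29 30 28 30 29 31 31 29]]
```

Request:
{"op": "servo_tool", "data": {"fingers": [0,0,0,0], "linear": [[0,0,0.002],[0,0,0.004],[0,0,0.005],[0,0,0.005]], "rotation": [[0,0,0],[0,0,0],[0,0,0],[0,0,0]]}}

```text
time: 7.7
tool_pos: [582.8, 283.9, 116.0]
tcp_rot: [-180.0, -0.0, 176.7]
ft_force: [-0.7, 0.4, 0.3]
finger_gap: 0.2
grip_force: 0.0
```

Request:
{"op": "servo_tool", "data": {"fingers": [0,0,0,0,0], "linear": [[0.006,0.002,0],[0.012,0.003,0],[0.018,0.004,0],[0.025,0.005,0],[0.025,0.005,0]], "rotation": [[0,0,0],[0,0,0],[0,0,0],[0,0,0],[0,0,0]]}}

```text
time: 8.2
tool_pos: [557.4, 290.8, 116.5]
tcp_rot: [180.0, -0.0, 176.7]
ft_force: [1.6, -0.1, -0.9]
finger_gap: 0.2
grip_force: 0.0
```

Request:
{"op": "servo_tool", "data": {"fingers": [0,0,0,0,0,0,0,0,0,0], "linear": [[0.006,0,0],[0.012,-0.001,0],[0.018,-0.002,0],[0.024,-0.003,0],[0.03,-0.005,0],[0.035,-0.009,0],[0.04,-0.012,0],[0.045,-0.017,0],[0.048,-0.021,0],[0.048,-0.021,0]], "rotation": [[0,0,0],[0,0,0],[0,0,0],[0,0,0],[0,0,0],[0,0,0],[0,0,0],[0,0,0],[0,0,0],[0,0,0]]}}

```text
time: 9.2
tool_pos: [508.5, 271.6, 116.2]
tcp_rot: [-180.0, -0.1, 176.7]
ft_force: [-0.2, 0.6, 0.2]
finger_gap: -0.1
grip_force: 0.0
```

Request:
{"op": "servo_tool", "data": {"fingers": [0,0,0,0], "linear": [[0.001,-0.002,0],[0.002,-0.004,0],[0.002,-0.005,0],[0.002,-0.005,0]], "rotation": [[0,0,0],[0,0,0],[0,0,0],[0,0,0]]}}

```text
time: 9.6
tool_pos: [506.8, 267.3, 116.3]
tcp_rot: [-180.0, -0.0, 176.7]
ft_force: [-0.0, 1.2, 0.5]
finger_gap: -0.1
grip_force: 0.3
```

```bash
python3 - <<'E'
from h import *
from bench import r
s=r.sense();d=r.snapshot("scene");t=r.snapshot("top")
print(s["tool_pos"],s["ft_force"])
# lever angle: brightness along candidate lever lines in both views
for n,c in(("s",d),("t",t)):
    g=cv2.cvtColor(c["frame"],cv2.COLOR_RGB2GRAY)
    print(n,[(a,int(np.mean([g[tuple(proj(c,[*lid(-50+q*np.cos(np.radians(90+a)),q*np.sin(np.radians(90+a))),148])[0].round().astype(int)[::-1])] for q in range(18,58,3)]))) for a in range(0,96,6)])
E
```

```text
[506.81854393 267.28856239 116.31409724] [-0.04658752  1.17857219  0.48102038]
s [(0, 39), (6, 96), (12, 105), (18, 110), (24, 109), (30, 109), (36, 105), (42, 70), (48, 41), (54, 33), (60, 38), (66, 38), (72, 18), (78, 25), (84, 46), (90, 45)]
t [(0, 68), (6, 61), (12, 57), (18, 56), (24, 55), (30, 53), (36, 52), (42, 51), (48, 50), (54, 52), (60, 52), (66, 55), (72, 60), (78, 63), (84, 76), (90, 77)]
```

Request:
{"op": "servo_tool", "data": {"fingers": [0,0,0,0.02,0.05,0.085,0.085], "linear": [[0,0.006,0],[0,0.01,-0.005],[0,0.01,-0.03],[0,0.01,-0.05],[-0.03,0,-0.055],[-0.06,-0.01,-0.055],[-0.08,-0.02,-0.055]], "rotation": [[0,0,0],[0,0,0],[0,0,0],[0,0,0],[0,0,0],[0,0,0],[0,0,0]]}}

```text
time: 10.4
tool_pos: [587.5, 242.8, 172.4]
tcp_rot: [180.0, 0.1, 176.7]
ft_force: [-0.2, -0.0, -0.4]
finger_gap: 58.1
grip_force: 0.0
```

```bash
python3 - <<'E'
from h import *
from bench import r
s=r.sense();d=r.snapshot("scene");t=r.snapshot("top")
print(s["tool_pos"],s["finger_gap"]);go(s,[*lid(0,0),171],176.7)
for n,c in(("s",d),("t",t)):
    g=cv2.cvtColor(c["frame"],cv2.COLOR_RGB2GRAY)
    print(n,[(a,int(np.mean([g[tuple(proj(c,[*lid(-50+q*np.cos(np.radians(90+a)),q*np.sin(np.radians(90+a))),148])[0].round().astype(int)[::-1])] for q in range(18,58,3)]))) for a in range(0,106,6)])
E
```

```text
[587.46843111 242.83704768 172.42418207] 58.07414125000433
lin m [-0.0091 -0.0021  0.0014]
rot [0.02 0.1  0.03]
s [(0, 41), (6, 69), (12, 78), (18, 82), (24, 93), (30, 105), (36, 114), (42, 114), (48, 113), (54, 113), (60, 113), (66, 111), (72, 109), (78, 105), (84, 98), (90, 71), (96, 37), (102, 56)]
t [(0, 85), (6, 87), (12, 86), (18, 89), (24, 87), (30, 88), (36, 89), (42, 92), (48, 98), (54, 101), (60, 112), (66, 116), (72, 126), (78, 135), (84, 146), (90, 150), (96, 82), (102, 96)]
```

Request:
{"op": "servo_tool", "data": {"fingers": [0.085,0.085,0.085,0.085,0.085,0.085,0.085,0.085], "linear": [[-0.009,-0.002,0],[-0.009,-0.002,0],[-0.009,-0.002,0.01],[-0.009,-0.002,0.025],[-0.009,-0.002,0.04],[-0.009,-0.002,0.05],[-0.009,-0.002,0.055],[-0.009,-0.002,0.055]], "rotation": [[0,0,0],[0,0,0],[0,0,0],[0,0,0],[0,0,0],[0,0,0],[0,0,0],[0,0,0]]}}

```text
time: 11.3
tool_pos: [593.6, 240.1, 114.8]
tcp_rot: [-180.0, -0.1, 176.7]
ft_force: [-0.3, -0.3, -0.0]
finger_gap: 85.0
grip_force: 0.0
```

```bash
python3 - <<'E'
from h import *
from bench import r
s=r.sense();print(s["tool_pos"],s["ft_force"],s["finger_gap"])
o=[]
for n,(x0,y0) in(("scene",(330,120)),("top",(50,140))):
    d=r.snapshot(n);o.append(cv2.convertScaleAbs(cv2.resize(d["frame"][y0:y0+140,x0:x0+130,::-1],None,fx=3,fy=3,interpolation=cv2.INTER_CUBIC),alpha=2,beta=25))
cv2.imwrite("pics/c6.png",np.hstack(o))
E
```

```text
[593.61801496 240.08528016 114.84516341] [-0.2929205  -0.25739066 -0.02768422] 85.038782220105
```

View pics/c6.png

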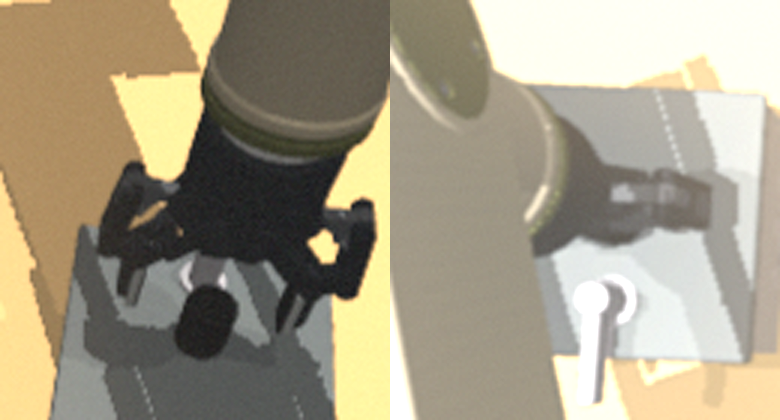

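Request:
{"op": "servo_tool", "data": {"fingers": [0.085,0.085,0.085,0.085,0.085], "linear": [[0,0,0.004],[0,0,0.008],[0,0,0.011],[0,0,0.012],[0,0,0.012]], "rotation": [[0,0,0],[0,0,0],[0,0,0],[0,0,0],[0,0,0]]}}

```text
time: 11.9
tool_pos: [594.3, 240.2, 104.1]
tcp_rot: [-180.0, -0.0, 176.7]
ft_force: [0.5, 0.4, 0.8]
finger_gap: 84.9
grip_force: 0.0
```

Request:
{"op": "servo_tool", "data": {"fingers": [0.05,0.02,0.02,0.02,0.02,0.02,0.02,0.02], "linear": [[0,0,0],[0,0,0],[0,0,0],[0,0,0],[0,0,0],[0,0,0],[0,0,0],[0,0,0]], "rotation": [[0,0,0],[0,0,0],[0,0,0],[0,0,0],[0,0,0],[0,0,0],[0,0,0],[0,0,0]], "force": 60}}

```text
time: 12.7
tool_pos: [594.9, 240.5, 105.0]
tcp_rot: [180.0, 0.1, 176.7]
ft_force: [0.4, 1.8, 5.8]
finger_gap: 30.5
grip_force: 60.2
```

Request:
{"op": "servo_tool", "data": {"fingers": [0.02,0.02,0.02,0.02,0.02,0.02], "linear": [[0,0,-0.002],[0,0,-0.004],[0,0,-0.006],[0,0,-0.008],[0,0,-0.01],[0,0,-0.01]], "rotation": [[0,0,0],[0,0,0],[0,0,0],[0,0,0],[0,0,0],[0,0,0]]}}

```text
time: 13.3
tool_pos: [594.3, 240.2, 114.6]
tcp_rot: [-180.0, -0.0, 176.7]
ft_force: [0.1, 2.0, -5.0]
finger_gap: 30.1
grip_force: 59.9
```

Request:
{"op": "servo_tool", "data": {"fingers": [0.02,0.02,0.02,0.02,0.02,0.02,0.02,0.02], "linear": [[0,0,-0.007],[0,0,-0.017],[0,0,-0.03],[0,0,-0.045],[0,0,-0.06],[0,0,-0.07],[0,0,-0.075],[0,0,-0.075]], "rotation": [[0,0,0],[0,0,0],[0,0,0],[0,0,0],[0,0,0],[0,0,0],[0,0,0],[0,0,0]]}}

```text
time: 14.1
tool_pos: [595.1, 240.4, 190.7]
tcp_rot: [180.0, 0.1, 176.7]
ft_force: [0.5, 0.5, -4.2]
finger_gap: 30.5
grip_force: 60.1
```

```bash
python3 - <<'E'
from h import *
from bench import r
s=r.sense();print(s["tool_pos"],s["tcp_rot"],s["ft_force"],s["joint_pos"].round());go(s,[590.7-1.5,-217.5,s["tool_pos"][2]],176.7+15.3)
t=r.snapshot("top");g=cv2.cvtColor(t["frame"],cv2.COLOR_RGB2GRAY);cv2.imwrite("pics/lift.png",t["frame"][:,:,::-1])
E
```

```text
[595.09131695 240.43562395 190.67814916] [1.79965176e+02 9.91205617e-02 1.76706135e+02] [ 0.48205997  0.45125908 -4.20339162] [ 17.  14.  80.  -0.  85. -69.]
lin m [-2.040e-02 -4.575e-01 -2.000e-04]
rot [  0.02   0.1  -15.29]
```

Request:
{"op": "servo_tool", "data": {"fingers": [0.02,0.02,0.02,0.02,0.02,0.02,0.02,0.02,0.02,0.02], "linear": [[0,-0.006,0],[-0.001,-0.018,0],[-0.002,-0.036,0],[-0.003,-0.06,0],[-0.004,-0.086,0],[-0.005,-0.112,0],[-0.006,-0.138,0],[-0.007,-0.164,0],[-0.008,-0.19,0],[-0.009,-0.216,0]], "rotation": [[0,0,0],[0,0,-0.5],[0,0,-1],[0,0,-2],[0,0,-3],[0,0,-4],[0,0,-5],[0,0,-6],[0,0,-7],[0,0,-8]]}}

```text
time: 15.15
tool_pos: [590.4, 22.0, 188.8]
tcp_rot: [-180.0, -0.1, -175.3]
ft_force: [0.6, 0.2, -4.6]
finger_gap: 30.5
grip_force: 60.1
```

```bash
python3 - <<'E'
from h import *
from bench import r
s=r.sense();print(s["tool_pos"],s["tcp_rot"],s["ft_force"]);go(s,[589.2,-217.5,190.7],192)
E
```

```text
[590.37221756  22.04251051 188.76967697] [-1.79986723e+02 -5.71244343e-02 -1.75256567e+02] [ 0.55072418  0.23153283 -4.62951765]
lin m [ 0.021  -0.2386 -0.0019]
rot [-0.01 -0.06 -7.26]
```

Request:
{"op": "servo_tool", "data": {"fingers": [0.02,0.02,0.02,0.02,0.02,0.02,0.02,0.02,0.02,0.02], "linear": [[0.002,-0.026,0],[0.005,-0.052,0],[0.007,-0.08,0],[0.01,-0.11,0],[0.012,-0.14,0],[0.015,-0.17,0],[0.017,-0.195,0],[0.019,-0.215,0],[0.02,-0.23,0],[0.021,-0.238,0]], "rotation": [[0,0,-1],[0,0,-2],[0,0,-3],[0,0,-4],[0,0,-5],[0,0,-6],[0,0,-7],[0,0,-7.3],[0,0,-7.3],[0,0,-7.3]]}}

```text
time: 16.15
tool_pos: [589.0, -216.5, 188.9]
tcp_rot: [180.0, -0.0, -168.1]
ft_force: [-0.5, 1.0, -4.3]
finger_gap: 30.3
grip_force: 60.2
```

Request:
{"op": "servo_tool", "data": {"fingers": [0.02,0.02], "linear": [[0,0,0.005],[0,0,0.01]], "rotation": [[0,0,0],[0,0,0]]}}

```text
time: 16.35
tool_pos: [589.7, -214.2, 178.9]
tcp_rot: [180.0, 0.0, -168.0]
ft_force: [-0.8, -0.0, -4.5]
finger_gap: 30.4
grip_force: 60.2
```

```bash
python3 - <<'E'
from h import *
from bench import r
s=r.sense();print(s["tool_pos"],s["tcp_rot"],s["ft_force"]);go(s,[589.2,-217.5,105.0-88],192)
E
```

```text
[ 589.69500279 -214.19262549  178.89784581] [ 1.79969443e+02  4.35391472e-03 -1.67986753e+02] [-0.78294028 -0.0107771  -4.50120361]
lin m [ 0.0012 -0.0032  0.1619]
rot [0.03 0.   0.01]
```

Request:
{"op": "servo_tool", "data": {"fingers": [0.02,0.02,0.02,0.02,0.02,0.02,0.02,0.02,0.02,0.02], "linear": [[0.001,-0.003,0.012],[0.001,-0.003,0.03],[0.001,-0.003,0.05],[0.001,-0.003,0.07],[0.001,-0.003,0.09],[0.001,-0.003,0.108],[0.001,-0.003,0.122],[0.001,-0.003,0.132],[0.001,-0.003,0.136],[0.001,-0.003,0.136]], "rotation": [[0,0,0],[0,0,0],[0,0,0],[0,0,0],[0,0,0],[0,0,0],[0,0,0],[0,0,0],[0,0,0],[0,0,0]]}}

```text
time: 17.35
tool_pos: [589.1, -217.7, 42.9]
tcp_rot: [180.0, -0.0, -168.0]
ft_force: [0.1, 0.1, -4.7]
finger_gap: 30.5
grip_force: 60.2
```

```bash
python3 - <<'E'
from h import *
from bench import r
s=r.sense();print(s["tool_pos"],s["tcp_rot"],s["ft_force"]);go(s,[589.2,-217.5,27],192)
E
```

```text
[ 589.11414945 -217.69281116   42.91499175] [ 1.79974003e+02 -3.54238374e-02 -1.67982287e+02] [ 0.06372809  0.13545932 -4.69061638]
lin m [-0.0001  0.0002  0.0159]
rot [ 0.03 -0.04  0.02]
```

Request:
{"op": "servo_tool", "data": {"fingers": [0.02,0.02,0.02,0.02,0.02,0.02], "linear": [[0,0,0.003],[0,0,0.006],[0,0,0.009],[0,0,0.011],[0,0,0.012],[0,0,0.012]], "rotation": [[0,0,0],[0,0,0],[0,0,0],[0,0,0],[0,0,0],[0,0,0]]}}

```text
time: 17.95
tool_pos: [589.2, -217.9, 31.1]
tcp_rot: [180.0, -0.0, -168.0]
ft_force: [0.9, 0.6, -4.8]
finger_gap: 30.3
grip_force: 60.2
```

Request:
{"op": "servo_tool", "data": {"fingers": [0.02,0.02,0.02], "linear": [[0,0,0.001],[0,0,0.002],[0,0,0.002]], "rotation": [[0,0,0],[0,0,0],[0,0,0]]}}

```text
time: 18.25
tool_pos: [589.3, -217.9, 29.3]
tcp_rot: [180.0, -0.0, -168.0]
ft_force: [0.5, -0.5, -4.1]
finger_gap: 30.6
grip_force: 60.2
```

Request:
{"op": "servo_tool", "data": {"fingers": [0.02,0.02,0.02], "linear": [[0,0,0.001],[0,0,0.0015],[0,0,0.0015]], "rotation": [[0,0,0],[0,0,0],[0,0,0]]}}

```text
time: 18.55
tool_pos: [589.2, -217.9, 27.8]
tcp_rot: [180.0, -0.0, -168.0]
ft_force: [-0.6, -0.6, -4.8]
finger_gap: 30.5
grip_force: 60.2
```

Request:
{"op": "servo_tool", "data": {"fingers": [0.02,0.02,0.02], "linear": [[0,0,0.0005],[0,0,0.001],[0,0,0.001]], "rotation": [[0,0,0],[0,0,0],[0,0,0]]}}

```text
time: 18.85
tool_pos: [589.4, -218.0, 27.0]
tcp_rot: [-180.0, 0.0, -168.0]
ft_force: [-0.0, -0.6, -3.9]
finger_gap: 30.4
grip_force: 60.6
```

Request:
{"op": "servo_tool", "data": {"fingers": [0.02,0.02,0.02], "linear": [[0,0,0.0005],[0,0,0.001],[0,0,0.001]], "rotation": [[0,0,0],[0,0,0],[0,0,0]]}}

```text
time: 19.15
tool_pos: [589.6, -218.1, 27.0]
tcp_rot: [-180.0, 0.0, -168.0]
ft_force: [-4.0, 3.0, 4.7]
finger_gap: 30.7
grip_force: 61.2
```

Request:
{"op": "servo_tool", "data": {"fingers": [0.035,0.05,0.085,0.085,0.085,0.085], "linear": [[0,0,0],[0,0,0],[0,0,0],[0,0,0],[0,0,0],[0,0,0]], "rotation": [[0,0,0],[0,0,0],[0,0,0],[0,0,0],[0,0,0],[0,0,0]]}}

```text
time: 19.75
tool_pos: [589.3, -218.0, 25.9]
tcp_rot: [-180.0, 0.0, -168.0]
ft_force: [0.3, -0.0, 0.0]
finger_gap: 84.9
grip_force: 0.0
```

Request:
{"op": "servo_tool", "data": {"fingers": [0.085,0.085,0.085,0.085,0.085,0.085,0.085,0.085,0.085], "linear": [[0,0,-0.005],[0,0,-0.02],[0,0,-0.045],[0,0,-0.08],[0,0,-0.11],[0,0,-0.14],[0,0,-0.16],[0,0,-0.17],[0,0,-0.17]], "rotation": [[0,0,0],[0,0,0],[0,0,0],[0,0,0],[0,0,0],[0,0,0],[0,0,0],[0,0,0],[0,0,0]]}}

```text
time: 20.65
tool_pos: [590.4, -218.4, 198.7]
tcp_rot: [-179.9, 0.2, -168.0]
ft_force: [0.5, 0.5, -0.4]
finger_gap: 84.6
grip_force: 0.0
```

Request:
{"op": "servo_tool", "data": {"fingers": [0.085,0.085,0.085,0.085,0.085,0.085,0.085,0.085], "linear": [[0,0.02,0],[0,0.06,0],[0,0.1,0],[0,0.14,0],[0,0.18,0],[0,0.22,0],[0,0.24,0],[0,0.24,0]], "rotation": [[0,0,0],[0,0,0],[0,0,0],[0,0,0],[0,0,0],[0,0,0],[0,0,0],[0,0,0]]}}

```text
time: 21.45
tool_pos: [538.0, 19.5, 194.3]
tcp_rot: [179.9, -0.1, -167.8]
ft_force: [1.0, -0.3, 0.4]
finger_gap: 85.0
grip_force: 0.0
```

```bash
python3 - <<'E'
from h import *
from bench import r
s=r.sense();print(s["tool_pos"],s["ft_force"],s["time"])
d=r.snapshot("top");f=d["frame"]
hsv=cv2.cvtColor(f,cv2.COLOR_RGB2HSV)
roi=np.zeros(f.shape[:2],np.uint8);roi[150:290,285:435]=1
m=((hsv[...,1]<70)&(hsv[...,2]<140)&(roi>0)).astype(np.uint8)
m=cv2.morphologyEx(m,cv2.MORPH_CLOSE,np.ones((7,7)));m=cv2.morphologyEx(m,cv2.MORPH_OPEN,np.ones((9,9)))
c=max(cv2.findContours(m,0,1)[0],key=cv2.contourArea);b=cv2.minAreaRect(c);print(b)
print("centre",back(d,b[0],32))
print("expect size px",170*d["fx"]/770, "board",back(d,(358.7,217),8))
E
```

```text
[537.9618218   19.50654585 194.34240139] [ 1.01568541 -0.29645906  0.42565207] 21.45
((363.1551513671875, 217.03643798828125), (83.49842834472656, 81.42766571044922), 78.43986511230469)
centre [ 586.3338835  -220.10562524   32.        ]
expect size px 89.19458730107304 board [ 588.98397318 -216.85222357    8.        ]
```

```bash
python3 -c "
from bench import r
print(r.hand_in())"
```

```text
the job is handed in; nothing more can be done
None
```

The vent tap is open (about 90°) and the lid is right way up on the board, within about 5 mm of its middle by the final image; it was set down gently, let go of, and the job handed in at about 21.5 s, though the first lever push passed over it and was redone lower.

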